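# Find the rocking cap on the clip holder and press it home

## Task

One of the four caps on the steel clip holder is not seated: press the caps with closed fingertips on one side, off-centre, until you find the one that rocks, then press that cap squarely in its middle until it is fully down on its pot and no longer rocks. Only press, do not pick up or take off any cap, and leave the other things on the table where they are.

Things in the scene. Friction and masses are not known exactly. Their poses are not given: they have to be found in the camera images.
- cap_a: one of four identical square plastic caps, 70 x 70 mm, 6 mm plate with a 9 mm skirt below it that hides the pot's rim, 2.5 mm play all round, 40 g. Origin: centre of the flat top face, z up, x and y along the sides. All four tops start level, 61 mm above the table. Letters a to d run from the holder's -y end to its +y end
- cap_b: one of four identical square plastic caps, 70 x 70 mm, 6 mm plate with a 9 mm skirt below it that hides the pot's rim, 2.5 mm play all round, 40 g. Origin: centre of the flat top face, z up, x and y along the sides. All four tops start level, 61 mm above the table. Letters a to d run from the holder's -y end to its +y end
- cap_c: one of four identical square plastic caps, 70 x 70 mm, 6 mm plate with a 9 mm skirt below it that hides the pot's rim, 2.5 mm play all round, 40 g. Origin: centre of the flat top face, z up, x and y along the sides. All four tops start level, 61 mm above the table. Letters a to d run from the holder's -y end to its +y end
- cap_d: one of four identical square plastic caps, 70 x 70 mm, 6 mm plate with a 9 mm skirt below it that hides the pot's rim, 2.5 mm play all round, 40 g. Origin: centre of the flat top face, z up, x and y along the sides. All four tops start level, 61 mm above the table. Letters a to d run from the holder's -y end to its +y end
- pot_a (a point): a point on the holder under the middle of cap a's start, 55 mm above the table. Three caps sit firm: pressed within 28 mm of the centre towards any side they do not give. The fourth, any of the four, is perched on a hidden 12 mm square pin under its centre
- pot_b (a point): a point on the holder under the middle of cap b's start, 55 mm above the table. The loose cap, pressed 20 to 28 mm from its centre towards a side, tilts about 0.14 rad: the pressed side sinks about 4 mm under less than 1 N; let go, it tips back level
- pot_c (a point): a point on the holder under the middle of cap c's start, 55 mm above the table. The loose cap, pressed within 5 mm of its centre, stays level; from about 10 N its stiff pin slides down and stays down. It resists quick strokes more: press at 10 mm/s or slower
- pot_d (a point): a point on the holder under the middle of cap d's start, 55 mm above the table. 15 to 20 N in the middle brings the loose cap fully home, 3.5 mm lower (top 57.5 mm above the table), on its seat, where it no longer rocks; the firm caps stay at 61 mm
- holder: steel paper clip holder screwed to the table: base plate 110 x 400 x 12 mm with four square 60 mm pots in a row along its own y, at y = -150, -65, +65 and +150 mm, each closed by a cap; the 60 mm gap between the two middle caps holds a tape roll. Origin: centre of the underside, on the table
- tape: bystander: roll of clear tape lying flat on the holder's base plate between the two middle caps, diameter 44 mm, 18 mm high; origin centre of underside
- mug: bystander: beige ceramic mug, diameter 80 mm, 95 mm high, handle on its own +y side; origin centre of underside
- tray: bystander: black plastic pen tray 90 x 220 x 22 mm with one pen in it, beyond the holder; origin centre of underside
- bookend: bystander: red L-shaped bookend, foot 110 x 100 mm, upright 144 mm high on its -y side; origin centre of underside
- lamp: bystander: aluminium desk lamp base, disc of diameter 130 mm with a stub stem 90 mm high; origin centre of underside
- stapler: bystander: black stapler 125 x 34 mm, 37 mm high; origin centre of underside
There are look-alikes about, which are no part of the job. Leave any pink look-alike of the cap_c alone. Leave any blue look-alike of the cap_b alone.

How it is judged:
On the way:
1. the loose cap has been made to rock by a press on one side (tilted more than 0.07 rad) (angle between any of cap_a, cap_b, cap_c, cap_d's own z axis and vertical above 0.07 rad), for 0.1 s.
At the end, for the whole second after the job is handed in: the loose cap has gone down onto its seat (its top at least 2.5 mm lower than at the start, 3.5 mm when fully down), all four caps lie level within 0.035 rad on their pots, no higher than 1.5 mm above where they started, at rest (z of any of cap_a, cap_b, cap_c, cap_d in the frame of holder below 0.0585 m and angle between each of cap_a, cap_b, cap_c, cap_d's own z axis and vertical below 0.035 rad and z of each of cap_a, cap_b, cap_c, cap_d in the frame of holder below 0.0625 m and linear speed of each of cap_a, cap_b, cap_c, cap_d below 0.02 m/s); the robot touches nothing.
It fails at once if a cap is lifted (its centre more than 10 mm above where it started) or taken off its pot (shifted more than 12 mm) (z of any of cap_a, cap_b, cap_c, cap_d in the frame of holder above 0.071 m or distance of any of cap_a, cap_b, cap_c, cap_d from where it was at the start of the episode above 0.012 m).
It fails at once if a bystander is moved by more than 20 mm (distance of any of tape, mug, tray, bookend, lamp, stapler from where it was at the start of the episode above 0.02 m).
It also fails if it takes over 51 s, if anything falls off the work surface, if the arm or the gripper's body presses on something with over 40 N, if the wrist force passes 120 N, or if a joint passes its speed limit or range.

## Robot

A 6-joint arm with a two-finger parallel gripper is mounted at the origin on the work surface. World frame = base frame: x ahead of the robot, y to its left, z up, the work surface at z = 0. Lengths are in m, angles in rad, forces in N, time in s.
With the tool pointing down it reaches from about 0.275 to 0.825 m from the base axis. Payload 4.9 kg.
Tool frame: the origin (TCP) lies on the centre line of the jaws, within the pads' length; the fingertips stand 11 mm ahead of it and the grasp point (between the pads) lies 8 mm behind it; z points along the fingers, y is the direction in which the jaws open and shut (so a half turn about z gives the same grasp; the last joint's range is limited). The gripper opens to 85 mm and grips with 20 to 120 N. Pads are 22 mm wide; open, the fingers measure 114 mm over their backs; the gripper's body (76 mm by 85 mm) begins 54 mm behind the grasp point. The pads swing forward as they close: fully open they stand 13 mm farther back than shut.
Start: joints at [1.064, 0.326, -0.193, 1.052, 0, 1.437], TCP at [0.2, 0.512, 0.242] pointing down, gripper open.
Joint ranges: [-2.65, 2.65], [-0.97, 1.79], [-1.3, 1.35], [-1.93, 2.1], [-1.47, 1.37], [-3.14, 3.14]. Speed limits (rad/s): [2.57, 2.57, 3.14, 3.14, 3.14, 3.14].

## Interface

Orientations are given as a rotation vector (axis times angle).
In Python, from workcell import sense, read_camera, get_calibration, ctrl gives the robot as it stands.
- The arm moves only by the tool apply_moves, never from a script. Its argument "deltas" is a list of rows, each an object of numbers: "x", "y", "z": the shift along the tool's x, y, z in mm; "rx", "ry", "rz": the turn, a rotation vector about the tool's x, y, z in rad; "hand": the finger opening in mm, from 0 to 85.4. In form: [{"x": .., "y": .., "z": .., "rx": .., "ry": .., "rz": .., "hand": ..}, ...]. A call has 1 to 12 rows; each row shifts and turns the commanded pose from where the row before left it, along the tool's axes as they then stand; what a row does not reach is not made up. A row lasts 1/8 s, in which the tool goes at most 62.5 mm and 10.7 degrees, less where a joint would pass 70% of its speed; a pose out of reach is approached as far as the arm can. A call is refused whole if a number of a shift passes 62.5 or a number of a turn 0.188, either way. A call with a gripper value outside its range is refused whole. The fingers move at their own pace and stop on an object; "squeeze" is the grip in N (left out, the last holds). Time passes only in rows, so rows that do not move let the fingers close. It gives the time, the measured TCP pose, the force and the opening at its end, in the units of the state.
- sense(): the state, without advancing time (a new reading comes with each control period).
- read_camera(name): name is "side" or "top"; returns the picture (480x640x3 uint8, blue, green, red); there is no depth.
- get_calibration(name): a dict with "camera_matrix" (3x3 intrinsics, pixels), "k1" (the pictures are not rectified: a ray, as slopes to the right and down, at radius r is drawn at 1 + k1 r^2 times it, then the intrinsics apply), "extrinsics" (4x4, takes a point from world to camera coordinates). Camera axes: x right, y down, z forward; pixel columns grow to the right and rows downward; lengths in m; the calibration is good to about 2 mm. A picture is of the moment at which its call begins. get_calibration takes no time and is no camera call.
- ctrl.hand_in(): hands the job in, once; it reports no verdict.
The state is a dict: "clock": time; "joint_pos": joint angles; "qvel": joint speeds; "joint_torque": joint torques, N m; "tool_pos": TCP position; "orientation": TCP orientation; "force": force on the tool from outside, world axes, zero at the start; "wrist_torque": the same for the moment, N m; "grip_width": finger opening in m.
Only numpy, scipy, OpenCV 4.12 (cv2) and the standard library are available. Lean on these libraries where they do the work, as an engineer would, in place of code of your own. Each camera call takes 0.05 s, during which the arm holds its last target.

## Working session

There is one attempt and no reset: what is moved stays moved. The work goes in short steps, Python scripts to look and compute and a tool call to move; the robot and the scene stay as the last step left them, time stands still between calls to the robot, and variables do not carry over. Pictures are saved under pics/ and viewed, and the job is handed in when it is done.

Besides the shell and the picture viewer there is one more tool, called after ">>>" as name(argument=value, ...) on one line, values as JSON. apply_moves: Moves the arm, as the interface text tells. Its arguments: {"type":"object","properties":{"deltas":{"type":"array","items":{"type":"object","properties":{"x":{"type":"number"},"y":{"type":"number"},"z":{"type":"number"},"rx":{"type":"number"},"ry":{"type":"number"},"rz":{"type":"number"},"hand":{"type":"number"}}}},"squeeze":{"type":"number"}},"required":["deltas"]}

```bash
mkdir -p pics; python3 - <<'E'
from workcell import sense, read_camera, get_calibration, ctrl
import cv2
s=sense();print(s)
for n in("side","top"):
    cv2.imwrite(f"pics/{n}0.png",read_camera(n)); print(n,get_calibration(n))
E
```

```text
{'clock': 0.0, 'joint_pos': array([ 1.06381778e+00,  3.26918916e-01, -1.93573269e-01,  1.05198552e+00,
        1.05704789e-05,  1.43659981e+00]), 'qvel': array([-0.00025273,  0.00068666, -0.00174582, -0.00051447,  0.00062128,
       -0.00063746]), 'joint_torque': array([-1.04946830e-03, -4.43401909e+01,  2.62439167e+01,  1.56071334e-02,
       -1.50073693e-04, -3.16386934e-05]), 'tool_pos': array([0.20002988, 0.51174633, 0.24151943]), 'orientation': array([-5.82079725e-01, -3.08664697e+00,  2.50087433e-03]), 'force': array([-0.12523133, -0.59186078, -0.47129388]), 'wrist_torque': array([ 0.01371761,  0.03779544, -0.00884097]), 'grip_width': 0.08540081776370329}
side {'camera_matrix': array([[448.25053001,   0.        , 321.93928072],
       [  0.        , 448.25053001, 237.00638941],
       [  0.        ,   0.        ,   1.        ]]), 'k1': -0.08568295300501144, 'extrinsics': array([[ 0.73742962, -0.67530409,  0.01272564, -0.43060245],
       [-0.41543726, -0.46835044, -0.77978186,  0.31546297],
       [ 0.53254994,  0.56974753, -0.62592197,  0.96866773],
       [ 0.        ,  0.        ,  0.        ,  1.        ]])}
top {'camera_matrix': array([[506.0438213 ,   0.        , 321.13661805],
       [  0.        , 506.0438213 , 243.29417022],
       [  0.        ,   0.        ,   1.        ]]), 'k1': -0.08805495487247395, 'extrinsics': array([[-1.30126470e-02, -9.99909680e-01,  3.36186410e-03,
        -2.19575704e-04],
       [-9.96128402e-01,  1.26709555e-02, -8.69922582e-02,
         5.68253182e-01],
       [ 8.69418031e-02, -4.48084786e-03, -9.96203315e-01,
         1.15107443e+00],
       [ 0.00000000e+00,  0.00000000e+00,  0.00000000e+00,
         1.00000000e+00]])}
```

View pics/top0.png

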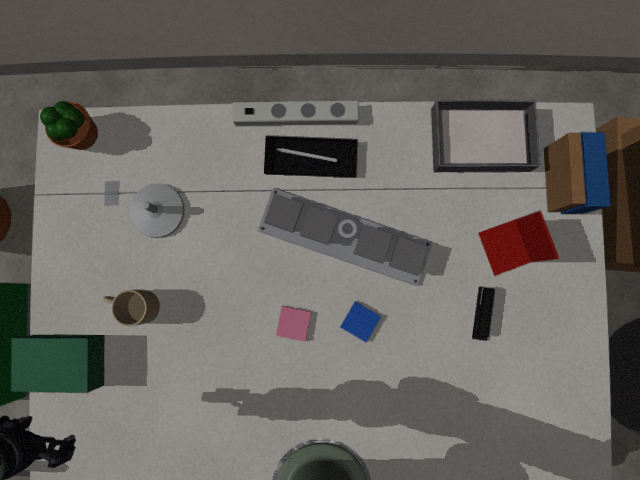

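View pics/side0.png

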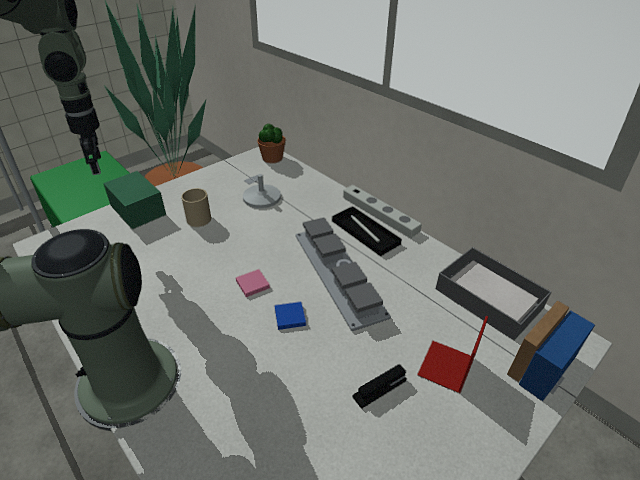

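The top view shows the holder running from about (272,195) to (425,278), with four grey caps and the tape at (347,229). Image left is +y, so cap d is at the left end. The pink and blue look-alikes are on the table below it. I'll enlarge the holder.

```bash
cat > h.py <<'E'
import numpy as np,cv2
from workcell import get_calibration
def ray(n,u,v):
    c=get_calibration(n);K=c["camera_matrix"];E=c["extrinsics"]
    d=np.array([(u-K[0,2])/K[0,0],(v-K[1,2])/K[1,1]]);s=d.copy()
    for _ in range(20): s=d/(1+c["k1"]*(s@s))
    R=E[:3,:3];return -R.T@E[:3,3],R.T@np.array([s[0],s[1],1])
def at(n,u,v,z):
    o,d=ray(n,u,v);return o+d*(z-o[2])/d[2]
def proj(n,p):
    c=get_calibration(n);K=c["camera_matrix"];E=c["extrinsics"]
    q=E[:3,:3]@p+E[:3,3];s=q[:2]/q[2];s=s*(1+c["k1"]*(s@s));return K[0,0]*s[0]+K[0,2],K[1,1]*s[1]+K[1,2]
E
python3 - <<'E'
import cv2
a=cv2.imread("pics/top0.png")[180:290,250:440]
cv2.imwrite("pics/topc.png",cv2.resize(cv2.convertScaleAbs(a,alpha=1.5),None,fx=4.2,fy=4.2,interpolation=cv2.INTER_CUBIC))
E
```

```text
(no output)
```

View pics/topc.png

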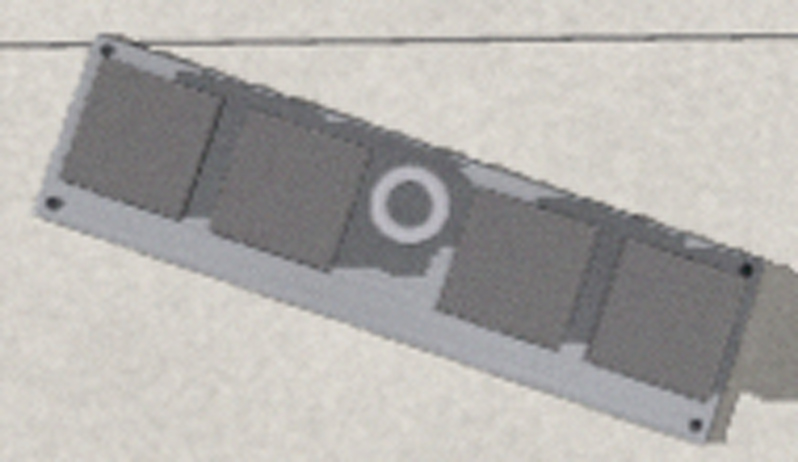

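```bash
python3 - <<'E'
from h import *
from scipy.optimize import least_squares
P=dict(d=[(103,58),(222,98),(184,220),(62,180)],c=[(247,108),(368,148),(330,270),(210,230)],b=[(475,185),(598,228),(558,350),(437,310)],a=[(628,238),(748,275),(714,400),(586,358)])
f=lambda p:(p[0]/4.2+250-.4,p[1]/4.2+180-.4)
ys=dict(a=-150,b=-65,c=65,d=150)
W=[];L=[]
for k in P:
    q=np.array([at("top",*f(p),.061)[:2] for p in P[k]]);print(k,q.mean(0).round(4))
    # image TL = +x+y, TR=+x -y, BR=-x -y, BL=-x +y
    for w,(sx,sy) in zip(q,[(1,1),(1,-1),(-1,-1),(-1,1)]):
        W.append(w);L.append([sx*.035,ys[k]/1000+sy*.035])
W=np.array(W);L=np.array(L)
def T(x,L): 
    c,s=np.cos(x[2]),np.sin(x[2]);return x[:2]+L@np.array([[c,s],[-s,c]])
r=least_squares(lambda x:(T(x,L)-W).ravel(),[.6,0,0])
print(r.x,np.sqrt((r.fun**2).mean()))
for k in ys:print(k,T(r.x,np.array([[0,ys[k]/1000]])).round(4))
b=np.array([at("top",*f(p),.012)[:2] for p in [(100,35),(763,262),(710,442),(37,213)]]);print(b.round(4),b.mean(0))
print(at("top",*f((410,205)),.03))
v=np.array([at("side",*p,.061)[:2] for p in []])
for k in ys:
    t=T(r.x,np.array([[0,ys[k]/1000]]))[0];print(k,proj("side",np.array([*t,.061])))
E
```

```text
d [0.6358 0.0768]
c [ 0.6076 -0.0016]
b [ 0.5633 -0.1236]
a [ 0.5355 -0.2049]
[ 0.58555479 -0.06334305 -0.34053017] 0.0010920105918640999
a [[ 0.5355 -0.2047]]
b [[ 0.5638 -0.1246]]
c [[ 0.6073 -0.0021]]
d [[0.6357 0.078 ]]
[[ 0.7027  0.104 ]
 [ 0.5691 -0.2676]
 [ 0.4687 -0.2347]
 [ 0.6019  0.1398]] [ 0.58562147 -0.06462876]
[ 0.60164178 -0.0684726   0.03      ]
a (np.float64(363.97684875482577), np.float64(294.5266924734498))
b (np.float64(349.01774518015264), np.float64(272.5400316864468))
c (np.float64(328.87722871221325), np.float64(242.94190727831162))
d (np.float64(317.23679179988216), np.float64(225.83746660975996))
```

```bash
python3 - <<'E'
import cv2
a=cv2.imread("pics/side0.png")[205:335,285:405]
cv2.imwrite("pics/sidec.png",cv2.resize(cv2.convertScaleAbs(a,alpha=1.5),None,fx=4.5,fy=4.5,interpolation=cv2.INTER_CUBIC))
E
```

```text
(no output)
```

View pics/sidec.png

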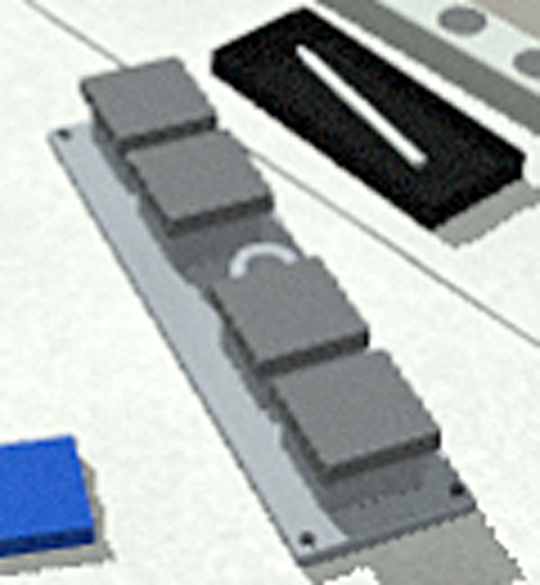

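Top and side views agree on the cap poses to within about 2 mm, and the jaws are already nearly parallel to the row. I'll close the fingers and move above cap d, 24 mm off-centre on the robot side.

>>> apply_moves(deltas=[{"rz": -0.033, "hand": 0}, {"x": -48, "y": -24, "hand": 0}, {"x": -48, "y": -24, "hand": 0}, {"x": -48, "y": -24, "hand": 0}, {"x": -48, "y": -24, "hand": 0}, {"x": -48, "y": -24, "hand": 0}, {"x": -48, "y": -24, "hand": 0}, {"x": -48, "y": -24, "hand": 0}, {"x": -48, "y": -24, "hand": 0}, {"x": -48, "y": -24, "hand": 0}, {"x": -48, "y": -24, "hand": 0}, {"x": -48, "y": -24, "hand": 0}], squeeze=30)

```text
validation failed for argument at $.de...
```

```bash
cat > st.py <<'E'
from h import *
from workcell import sense
from scipy.spatial.transform import Rotation as Ro
s=sense();R=Ro.from_rotvec(s["orientation"]).as_matrix();p=s["tool_pos"]
print("t",round(s["clock"],2),"p",p.round(4),"F",s["force"].round(2),"M",s["wrist_torque"].round(3),"w",round(s["grip_width"],4));print(R.round(3))
C=dict(a=(.5355,-.2047),b=(.5638,-.1246),c=(.6073,-.0021),d=(.6357,.078))
hx=np.array([.9426,-.334,0])
for k,v in C.items():
    g=np.array([*v,.083])-24*hx/1000-p
    print(k,"to tool delta(mm) of press point -x24, tip 11 above:",(1000*R.T@g).round(1))
E
python3 st.py
```

```text
t 0.1 p [0.2001 0.5118 0.2416] F [-0.19 -0.32  0.09] M [-0.008 -0.042 -0.02 ] w 0.0854
[[-0.931  0.364 -0.001]
 [ 0.364  0.931 -0.001]
 [ 0.    -0.002 -1.   ]]
a to tool delta(mm) of press point -x24, tip 11 above: [-549.4 -545.7  159.3]
b to tool delta(mm) of press point -x24, tip 11 above: [-546.6 -460.8  159.2]
c to tool delta(mm) of press point -x24, tip 11 above: [-542.5 -330.8  159. ]
d to tool delta(mm) of press point -x24, tip 11 above: [-539.7 -245.9  158.9]
```

The call was refused, so I'll try one row with every field given.

>>> apply_moves(deltas=[{"x": 0, "y": 0, "z": 0, "rx": 0, "ry": 0, "rz": -0.033, "hand": 0}], squeeze=30)

```text
clock: 0.22
tool_pos: [0.2002, 0.512, 0.2418]
orientation: [-0.528, -3.097, 0.001]
force: [0.6, 0.2, 0.0]
grip_width: 0.0698
```

>>> apply_moves(deltas=[{"x": -44, "y": -22, "z": 0, "rx": 0, "ry": 0, "rz": 0, "hand": 0}, {"x": -44, "y": -22, "z": 0, "rx": 0, "ry": 0, "rz": 0, "hand": 0}, {"x": -44, "y": -22, "z": 0, "rx": 0, "ry": 0, "rz": 0, "hand": 0}, {"x": -44, "y": -22, "z": 0, "rx": 0, "ry": 0, "rz": 0, "hand": 0}, {"x": -44, "y": -22, "z": 0, "rx": 0, "ry": 0, "rz": 0, "hand": 0}, {"x": -44, "y": -22, "z": 0, "rx": 0, "ry": 0, "rz": 0, "hand": 0}, {"x": -44, "y": -22, "z": 0, "rx": 0, "ry": 0, "rz": 0, "hand": 0}, {"x": -44, "y": -22, "z": 0, "rx": 0, "ry": 0, "rz": 0, "hand": 0}, {"x": -44, "y": -22, "z": 0, "rx": 0, "ry": 0, "rz": 0, "hand": 0}, {"x": -44, "y": -22, "z": 0, "rx": 0, "ry": 0, "rz": 0, "hand": 0}, {"x": -44, "y": -22, "z": 0, "rx": 0, "ry": 0, "rz": 0, "hand": 0}, {"x": -44, "y": -22, "z": 0, "rx": 0, "ry": 0, "rz": 0, "hand": 0}])

```text
clock: 1.72
tool_pos: [0.611, 0.086, 0.2421]
orientation: [-0.53, -3.096, -0.0]
force: [-0.2, 0.9, 0.0]
grip_width: 0.0003
```

```bash
python3 st.py
```

```text
t 1.73 p [0.611  0.086  0.2421] F [-0.23  0.88  0.02] M [0.014 0.015 0.006] w 0.0003
[[-0.943  0.332 -0.   ]
 [ 0.332  0.943  0.   ]
 [ 0.     0.    -1.   ]]
a to tool delta(mm) of press point -x24, tip 11 above: [  -1.4 -299.3  159.1]
b to tool delta(mm) of press point -x24, tip 11 above: [  -1.5 -214.3  159.1]
c to tool delta(mm) of press point -x24, tip 11 above: [ -1.8 -84.3 159.1]
d to tool delta(mm) of press point -x24, tip 11 above: [ -2.    0.6 159.1]
```

>>> apply_moves(deltas=[{"x": -1, "y": 0, "z": 40, "rx": 0, "ry": 0, "rz": 0, "hand": 0}, {"x": 0, "y": 0, "z": 40, "rx": 0, "ry": 0, "rz": 0, "hand": 0}, {"x": 0, "y": 0, "z": 40, "rx": 0, "ry": 0, "rz": 0, "hand": 0}, {"x": 0, "y": 0, "z": 30, "rx": 0, "ry": 0, "rz": 0, "hand": 0}, {"x": 0, "y": 0, "z": 9, "rx": 0, "ry": 0, "rz": 0, "hand": 0}, {"x": 0, "y": 0, "z": 0, "rx": 0, "ry": 0, "rz": 0, "hand": 0}])

```text
clock: 2.48
tool_pos: [0.611, 0.087, 0.0832]
orientation: [-0.53, -3.096, 0.0]
force: [-0.2, -0.8, 1.1]
grip_width: 0.0002
```

```bash
python3 st.py; python3 - <<'E'
from workcell import read_camera
import cv2
cv2.imwrite("pics/s1.png",cv2.resize(cv2.convertScaleAbs(read_camera("side")[150:330,230:430],alpha=1.5),None,fx=3,fy=3))
cv2.imwrite("pics/t1.png",cv2.resize(cv2.convertScaleAbs(read_camera("top")[150:300,240:440],alpha=1.5),None,fx=3,fy=3))
E
```

```text
t 2.48 p [0.611  0.087  0.0832] F [-0.18 -0.77  1.07] M [ 0.012 -0.01   0.019] w 0.0002
[[-0.943  0.333 -0.001]
 [ 0.333  0.943 -0.   ]
 [ 0.001 -0.    -1.   ]]
a to tool delta(mm) of press point -x24, tip 11 above: [-1.900e+00 -3.002e+02  3.000e-01]
b to tool delta(mm) of press point -x24, tip 11 above: [  -1.9 -215.2    0.3]
c to tool delta(mm) of press point -x24, tip 11 above: [ -2.2 -85.3   0.3]
d to tool delta(mm) of press point -x24, tip 11 above: [-2.3 -0.3  0.2]
```

View pics/s1.png

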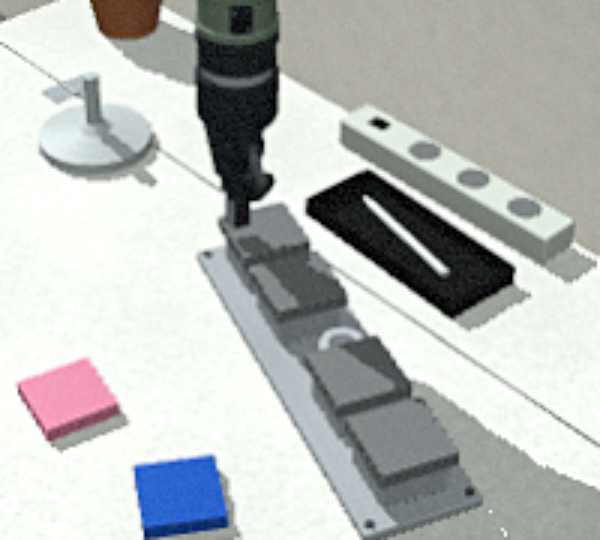

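View pics/t1.png

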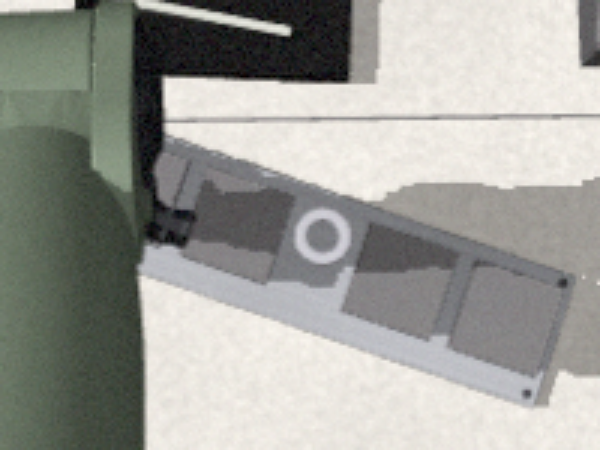

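Side view: the closed tip is over the near edge of cap d, around (238,220) in the crop. I'll go down slowly.

>>> apply_moves(deltas=[{"x": -1.5, "y": 0, "z": 3, "rx": 0, "ry": 0, "rz": 0, "hand": 0}, {"x": 0, "y": 0, "z": 3, "rx": 0, "ry": 0, "rz": 0, "hand": 0}, {"x": 0, "y": 0, "z": 2, "rx": 0, "ry": 0, "rz": 0, "hand": 0}, {"x": 0, "y": 0, "z": 1, "rx": 0, "ry": 0, "rz": 0, "hand": 0}, {"x": 0, "y": 0, "z": 1, "rx": 0, "ry": 0, "rz": 0, "hand": 0}, {"x": 0, "y": 0, "z": 0.5, "rx": 0, "ry": 0, "rz": 0, "hand": 0}])

```text
clock: 3.32
tool_pos: [0.6125, 0.0865, 0.0727]
orientation: [-0.531, -3.096, 0.0]
force: [-0.1, -0.3, 0.1]
grip_width: -0.0002
```

>>> apply_moves(deltas=[{"x": 0, "y": 0, "z": 0.5, "rx": 0, "ry": 0, "rz": 0, "hand": 0}, {"x": 0, "y": 0, "z": 0.5, "rx": 0, "ry": 0, "rz": 0, "hand": 0}])

```text
clock: 3.58
tool_pos: [0.6125, 0.0865, 0.0721]
orientation: [0.531, 3.096, 0.0]
force: [-2.1, -0.4, 5.2]
grip_width: 0.0002
```

>>> apply_moves(deltas=[{"x": 0, "y": 0, "z": 0.5, "rx": 0, "ry": 0, "rz": 0, "hand": 0}, {"x": 0, "y": 0, "z": 0.5, "rx": 0, "ry": 0, "rz": 0, "hand": 0}])

```text
clock: 3.82
tool_pos: [0.6126, 0.0865, 0.0721]
orientation: [0.531, 3.096, -0.0]
force: [-3.6, -0.3, 11.6]
grip_width: -0.0002
```

Cap d is firm: 11.6 N and no sinking. Next is cap c.

>>> apply_moves(deltas=[{"x": 0, "y": 0, "z": -12, "rx": 0, "ry": 0, "rz": 0, "hand": 0}, {"x": 0, "y": -28, "z": 0, "rx": 0, "ry": 0, "rz": 0, "hand": 0}, {"x": 0, "y": -28, "z": 0, "rx": 0, "ry": 0, "rz": 0, "hand": 0}, {"x": 0, "y": -29, "z": 0, "rx": 0, "ry": 0, "rz": 0, "hand": 0}, {"x": 0, "y": 0, "z": 5, "rx": 0, "ry": 0, "rz": 0, "hand": 0}, {"x": 0, "y": 0, "z": 3, "rx": 0, "ry": 0, "rz": 0, "hand": 0}, {"x": 0, "y": 0, "z": 1, "rx": 0, "ry": 0, "rz": 0, "hand": 0}, {"x": 0, "y": 0, "z": 1, "rx": 0, "ry": 0, "rz": 0, "hand": 0}, {"x": 0, "y": 0, "z": 0.5, "rx": 0, "ry": 0, "rz": 0, "hand": 0}, {"x": 0, "y": 0, "z": 0.5, "rx": 0, "ry": 0, "rz": 0, "hand": 0}])

```text
clock: 5.08
tool_pos: [0.5843, 0.0068, 0.0721]
orientation: [0.531, 3.096, 0.001]
force: [-2.3, 1.4, 5.4]
grip_width: -0.0002
```

>>> apply_moves(deltas=[{"x": 0, "y": 0, "z": 0.5, "rx": 0, "ry": 0, "rz": 0, "hand": 0}, {"x": 0, "y": 0, "z": 0.5, "rx": 0, "ry": 0, "rz": 0, "hand": 0}])

```text
clock: 5.32
tool_pos: [0.5843, 0.0067, 0.072]
orientation: [0.531, 3.096, 0.001]
force: [-4.8, 2.5, 13.2]
grip_width: -0.0002
```

>>> apply_moves(deltas=[{"x": 0, "y": 0, "z": -14, "rx": 0, "ry": 0, "rz": 0, "hand": 0}, {"x": 0, "y": -32, "z": 0, "rx": 0, "ry": 0, "rz": 0, "hand": 0}, {"x": 0, "y": -33, "z": 0, "rx": 0, "ry": 0, "rz": 0, "hand": 0}, {"x": 0, "y": -33, "z": 0, "rx": 0, "ry": 0, "rz": 0, "hand": 0}, {"x": 0, "y": -32, "z": 0, "rx": 0, "ry": 0, "rz": 0, "hand": 0}, {"x": 0, "y": 0, "z": 5, "rx": 0, "ry": 0, "rz": 0, "hand": 0}, {"x": 0, "y": 0, "z": 4, "rx": 0, "ry": 0, "rz": 0, "hand": 0}, {"x": 0, "y": 0, "z": 2, "rx": 0, "ry": 0, "rz": 0, "hand": 0}, {"x": 0, "y": 0, "z": 1, "rx": 0, "ry": 0, "rz": 0, "hand": 0}, {"x": 0, "y": 0, "z": 0.5, "rx": 0, "ry": 0, "rz": 0, "hand": 0}, {"x": 0, "y": 0, "z": 0.5, "rx": 0, "ry": 0, "rz": 0, "hand": 0}])

```text
clock: 6.7
tool_pos: [0.541, -0.1159, 0.0718]
orientation: [0.531, 3.096, 0.0]
force: [-0.4, 0.1, -0.3]
grip_width: -0.0002
```

Cap c is firm too (13 N). Cap b gives little force so far, so I'll go on pressing it.

>>> apply_moves(deltas=[{"x": 0, "y": 0, "z": 0.5, "rx": 0, "ry": 0, "rz": 0, "hand": 0}, {"x": 0, "y": 0, "z": 0.5, "rx": 0, "ry": 0, "rz": 0, "hand": 0}])

```text
clock: 6.95
tool_pos: [0.5408, -0.1162, 0.0708]
orientation: [0.531, 3.096, 0.0]
force: [0.3, 0.3, -0.6]
grip_width: -0.0001
```

>>> apply_moves(deltas=[{"x": 0, "y": 0, "z": 0.5, "rx": 0, "ry": 0, "rz": 0, "hand": 0}, {"x": 0, "y": 0, "z": 0.5, "rx": 0, "ry": 0, "rz": 0, "hand": 0}])

```text
clock: 7.2
tool_pos: [0.5409, -0.1162, 0.0701]
orientation: [0.531, 3.096, -0.0]
force: [-1.2, -0.1, 6.3]
grip_width: 0.0001
```

Cap b's side sank about 2 mm with no force, then stopped, which fits a tilt of about 0.14 rad. I'll check the picture.

```bash
python3 st.py|head -1; python3 - <<'E'
from workcell import read_camera
import cv2
cv2.imwrite("pics/s2.png",cv2.resize(cv2.convertScaleAbs(read_camera("side")[215:335,285:405],alpha=1.6),None,fx=5,fy=5,interpolation=cv2.INTER_CUBIC))
E
```

```text
t 7.2 p [ 0.5409 -0.1162  0.0701] F [-1.16 -0.08  6.31] M [0.171 0.385 0.006] w 0.0001
```

View pics/s2.png

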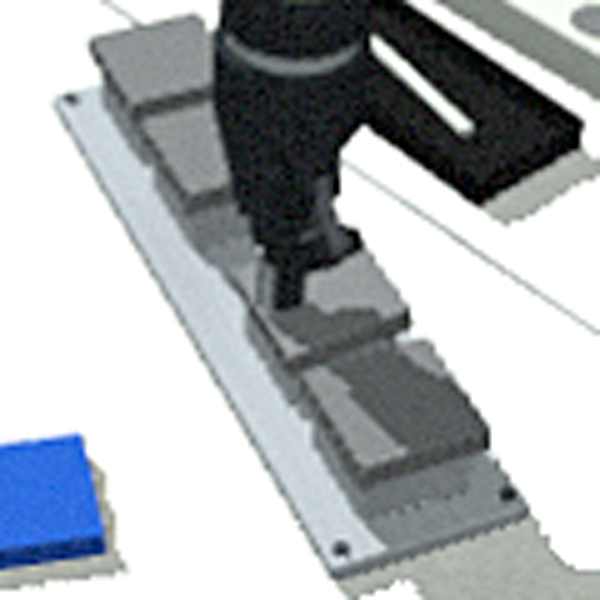

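```bash
python3 - <<'E'
from workcell import read_camera
import cv2,numpy as np
f=lambda i:cv2.resize(cv2.convertScaleAbs(i[250:315,320:390],alpha=1.6),None,fx=5.6,fy=8,interpolation=cv2.INTER_CUBIC)
b=read_camera("side");cv2.imwrite("pics/raw2.png",b)
cv2.imwrite("pics/cmp.png",np.hstack([f(cv2.imread("pics/side0.png")),f(b)]))
E
```

```text
(no output)
```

View pics/cmp.png

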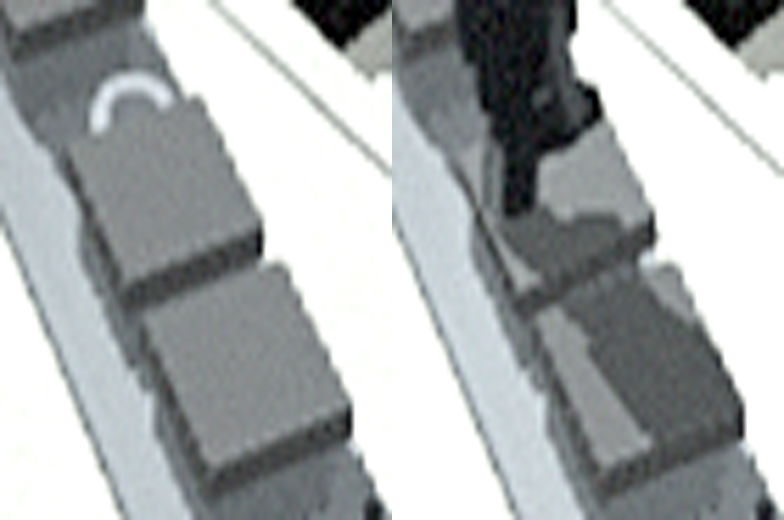

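In the comparison, cap b's far side is raised by about 3 px (right end of the front edge, 232 to 208 in the crop), while cap a is unchanged. So b is the loose one. I'll release it and move over its centre.

>>> apply_moves(deltas=[{"x": 0, "y": 0, "z": -1, "rx": 0, "ry": 0, "rz": 0, "hand": 0}, {"x": 0, "y": 0, "z": -2, "rx": 0, "ry": 0, "rz": 0, "hand": 0}, {"x": 0, "y": 0, "z": -5, "rx": 0, "ry": 0, "rz": 0, "hand": 0}, {"x": 0, "y": 0, "z": -16, "rx": 0, "ry": 0, "rz": 0, "hand": 0}, {"x": -12, "y": 0, "z": 0, "rx": 0, "ry": 0, "rz": 0, "hand": 0}, {"x": -12, "y": 0, "z": 0, "rx": 0, "ry": 0, "rz": 0, "hand": 0}, {"x": 0, "y": 0, "z": 0, "rx": 0, "ry": 0, "rz": 0, "hand": 0}])

```text
clock: 8.18
tool_pos: [0.5647, -0.1247, 0.0936]
orientation: [0.531, 3.095, -0.0]
force: [-0.5, 0.6, -0.2]
grip_width: -0.0001
```

```bash
python3 - <<'E'
from workcell import read_camera,sense
from h import *
from scipy.spatial.transform import Rotation as Ro
s=sense();R=Ro.from_rotvec(s["orientation"]).as_matrix();p=s["tool_pos"]
print(s["clock"],p,s["force"],"to centre b:",1000*R.T@(np.array([.5638,-.1246,.083])-p))
b=read_camera("side");cv2.imwrite("pics/raw3.png",b)
t=read_camera("top");cv2.imwrite("pics/rawt3.png",t)
f=lambda i:cv2.resize(cv2.convertScaleAbs(i[235:310,305:385],alpha=1.6),None,fx=5,fy=7,interpolation=cv2.INTER_CUBIC)
cv2.imwrite("pics/cmp3.png",np.hstack([f(cv2.imread("pics/side0.png")),f(b)]))
cv2.imwrite("pics/t3.png",cv2.resize(cv2.convertScaleAbs(t[190:290,300:440],alpha=1.6),None,fx=5,fy=5,interpolation=cv2.INTER_CUBIC))
E
```

```text
8.175 [ 0.56474346 -0.12473828  0.09359645] [-0.5012631   0.59897047 -0.195717  ] to centre b: [ 0.94550293 -0.18414429 10.59557024]
```

View pics/cmp3.png

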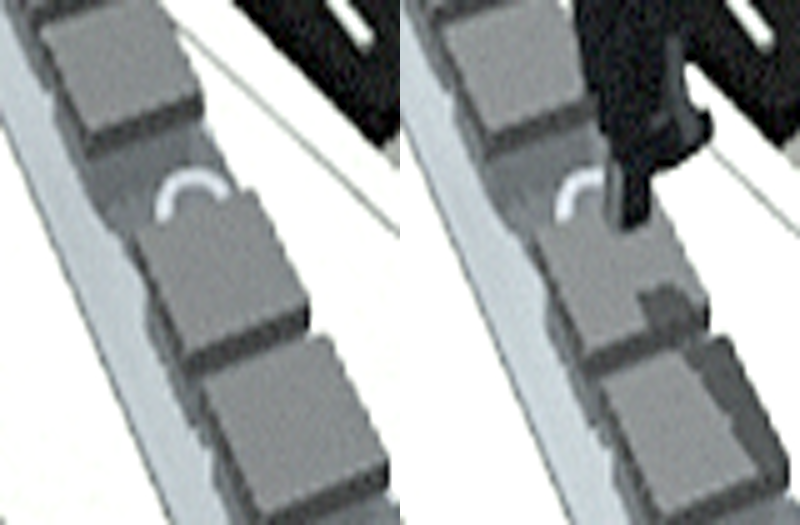

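View pics/t3.png

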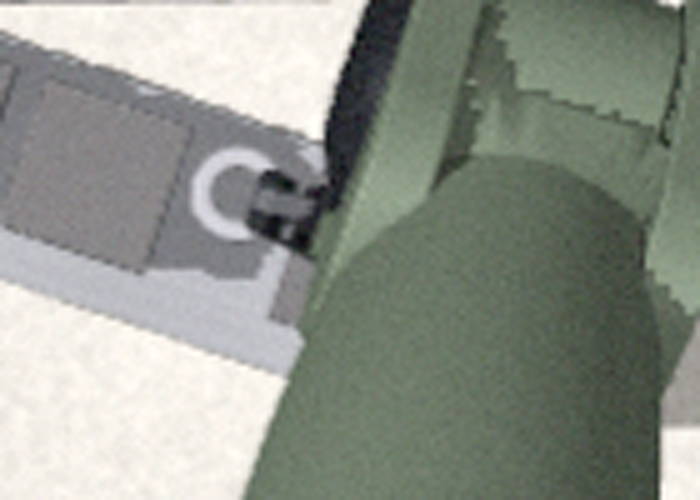

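Cap b is level again in its old place, and the tip is over its middle. Now I'll press slowly.

>>> apply_moves(deltas=[{"x": 1, "y": 0, "z": 8, "rx": 0, "ry": 0, "rz": 0, "hand": 0}, {"x": 0, "y": 0, "z": 8, "rx": 0, "ry": 0, "rz": 0, "hand": 0}, {"x": 0, "y": 0, "z": 3, "rx": 0, "ry": 0, "rz": 0, "hand": 0}, {"x": 0, "y": 0, "z": 1, "rx": 0, "ry": 0, "rz": 0, "hand": 0}, {"x": 0, "y": 0, "z": 0.5, "rx": 0, "ry": 0, "rz": 0, "hand": 0}, {"x": 0, "y": 0, "z": 0.5, "rx": 0, "ry": 0, "rz": 0, "hand": 0}, {"x": 0, "y": 0, "z": 0.5, "rx": 0, "ry": 0, "rz": 0, "hand": 0}, {"x": 0, "y": 0, "z": 0.5, "rx": 0, "ry": 0, "rz": 0, "hand": 0}])

```text
clock: 9.28
tool_pos: [0.5627, -0.1239, 0.0721]
orientation: [0.531, 3.096, -0.0]
force: [-2.0, 0.1, 4.0]
grip_width: -0.0004
```

>>> apply_moves(deltas=[{"x": 0, "y": 0, "z": 0.5, "rx": 0, "ry": 0, "rz": 0, "hand": 0}, {"x": 0, "y": 0, "z": 0.5, "rx": 0, "ry": 0, "rz": 0, "hand": 0}])

```text
clock: 9.52
tool_pos: [0.5627, -0.1239, 0.0717]
orientation: [0.531, 3.096, -0.0]
force: [-2.7, 1.3, 8.6]
grip_width: 0.0004
```

>>> apply_moves(deltas=[{"x": 0, "y": 0, "z": 0.5, "rx": 0, "ry": 0, "rz": 0, "hand": 0}, {"x": 0, "y": 0, "z": 0.5, "rx": 0, "ry": 0, "rz": 0, "hand": 0}])

```text
clock: 9.78
tool_pos: [0.5627, -0.1239, 0.0709]
orientation: [0.531, 3.096, -0.0]
force: [-3.1, 1.3, 8.7]
grip_width: 0.0002
```

>>> apply_moves(deltas=[{"x": 0, "y": 0, "z": 0.5, "rx": 0, "ry": 0, "rz": 0, "hand": 0}, {"x": 0, "y": 0, "z": 0.5, "rx": 0, "ry": 0, "rz": 0, "hand": 0}, {"x": 0, "y": 0, "z": 0.5, "rx": 0, "ry": 0, "rz": 0, "hand": 0}, {"x": 0, "y": 0, "z": 0.5, "rx": 0, "ry": 0, "rz": 0, "hand": 0}])

```text
clock: 10.28
tool_pos: [0.5627, -0.1239, 0.0689]
orientation: [0.531, 3.096, -0.0]
force: [-2.4, 0.8, 8.4]
grip_width: 0.0001
```

>>> apply_moves(deltas=[{"x": 0, "y": 0, "z": 0.5, "rx": 0, "ry": 0, "rz": 0, "hand": 0}, {"x": 0, "y": 0, "z": 0.5, "rx": 0, "ry": 0, "rz": 0, "hand": 0}])

```text
clock: 10.52
tool_pos: [0.5627, -0.1239, 0.0685]
orientation: [0.531, 3.095, -0.001]
force: [-4.1, 1.2, 16.4]
grip_width: -0.0001
```

>>> apply_moves(deltas=[{"x": 0, "y": 0, "z": 0.5, "rx": 0, "ry": 0, "rz": 0, "hand": 0}, {"x": 0, "y": 0, "z": 0.5, "rx": 0, "ry": 0, "rz": 0, "hand": 0}])

```text
clock: 10.78
tool_pos: [0.5627, -0.1239, 0.0685]
orientation: [0.531, 3.095, -0.001]
force: [-8.3, 2.9, 24.2]
grip_width: -0.0
```

Cap b sank from 72.1 to 68.5 mm (3.6 mm) and then stopped hard at 24 N. I'll lift off and press it off-centre again to check that it no longer rocks.

>>> apply_moves(deltas=[{"x": 0, "y": 0, "z": -2, "rx": 0, "ry": 0, "rz": 0, "hand": 0}, {"x": 0, "y": 0, "z": -10, "rx": 0, "ry": 0, "rz": 0, "hand": 0}, {"x": 12, "y": 0, "z": 0, "rx": 0, "ry": 0, "rz": 0, "hand": 0}, {"x": 12, "y": 0, "z": 0, "rx": 0, "ry": 0, "rz": 0, "hand": 0}, {"x": 0, "y": 0, "z": 5, "rx": 0, "ry": 0, "rz": 0, "hand": 0}, {"x": 0, "y": 0, "z": 3, "rx": 0, "ry": 0, "rz": 0, "hand": 0}, {"x": 0, "y": 0, "z": 1, "rx": 0, "ry": 0, "rz": 0, "hand": 0}, {"x": 0, "y": 0, "z": 0.5, "rx": 0, "ry": 0, "rz": 0, "hand": 0}, {"x": 0, "y": 0, "z": 0.5, "rx": 0, "ry": 0, "rz": 0, "hand": 0}, {"x": 0, "y": 0, "z": 0.5, "rx": 0, "ry": 0, "rz": 0, "hand": 0}])

```text
clock: 12.02
tool_pos: [0.5398, -0.1159, 0.0685]
orientation: [-0.531, -3.096, 0.0]
force: [-5.2, 1.3, 15.6]
grip_width: -0.0001
```

The near side is firm at 68.5 mm under 15.6 N. I'll check the opposite side too.

>>> apply_moves(deltas=[{"x": 0, "y": 0, "z": -12, "rx": 0, "ry": 0, "rz": 0, "hand": 0}, {"x": -16, "y": 0, "z": 0, "rx": 0, "ry": 0, "rz": 0, "hand": 0}, {"x": -16, "y": 0, "z": 0, "rx": 0, "ry": 0, "rz": 0, "hand": 0}, {"x": -16, "y": 0, "z": 0, "rx": 0, "ry": 0, "rz": 0, "hand": 0}, {"x": 0, "y": 0, "z": 5, "rx": 0, "ry": 0, "rz": 0, "hand": 0}, {"x": 0, "y": 0, "z": 4, "rx": 0, "ry": 0, "rz": 0, "hand": 0}, {"x": 0, "y": 0, "z": 1, "rx": 0, "ry": 0, "rz": 0, "hand": 0}, {"x": 0, "y": 0, "z": 0.5, "rx": 0, "ry": 0, "rz": 0, "hand": 0}, {"x": 0, "y": 0, "z": 0.5, "rx": 0, "ry": 0, "rz": 0, "hand": 0}])

```text
clock: 13.15
tool_pos: [0.5849, -0.1318, 0.0686]
orientation: [-0.531, -3.096, -0.0]
force: [-0.6, 1.0, 4.8]
grip_width: -0.0
```

>>> apply_moves(deltas=[{"x": 0, "y": 0, "z": -3, "rx": 0, "ry": 0, "rz": 0, "hand": 0}, {"x": 0, "y": 0, "z": -20, "rx": 0, "ry": 0, "rz": 0, "hand": 0}, {"x": 0, "y": 0, "z": -40, "rx": 0, "ry": 0, "rz": 0, "hand": 0}, {"x": 0, "y": 0, "z": -40, "rx": 0, "ry": 0, "rz": 0, "hand": 0}, {"x": 0, "y": 0, "z": -40, "rx": 0, "ry": 0, "rz": 0, "hand": 0}, {"x": 30, "y": 30, "z": -30, "rx": 0, "ry": 0, "rz": 0, "hand": 0}, {"x": 30, "y": 50, "z": 0, "rx": 0, "ry": 0, "rz": 0, "hand": 0}, {"x": 30, "y": 50, "z": 0, "rx": 0, "ry": 0, "rz": 0, "hand": 0}, {"x": 30, "y": 50, "z": 0, "rx": 0, "ry": 0, "rz": 0, "hand": 0}, {"x": 30, "y": 50, "z": 0, "rx": 0, "ry": 0, "rz": 0, "hand": 0}, {"x": 30, "y": 50, "z": 0, "rx": 0, "ry": 0, "rz": 0, "hand": 0}, {"x": 0, "y": 0, "z": 0, "rx": 0, "ry": 0, "rz": 0, "hand": 0}])

```text
clock: 14.65
tool_pos: [0.5076, 0.1957, 0.2416]
orientation: [0.521, 3.098, 0.001]
force: [-0.1, 0.0, -0.6]
grip_width: -0.0002
```

```bash
python3 - <<'E'
from workcell import read_camera,sense
from h import *
s=sense();print(s["clock"],s["tool_pos"],s["force"],abs(s["qvel"]).max())
b=read_camera("side");t=read_camera("top");cv2.imwrite("pics/t4.png",t)
f=lambda i:cv2.resize(cv2.convertScaleAbs(i[205:325,295:395],alpha=1.6),None,fx=4,fy=4.5,interpolation=cv2.INTER_CUBIC)
cv2.imwrite("pics/cmp4.png",np.hstack([f(cv2.imread("pics/side0.png")),f(b)]))
E
```

```text
14.65 [0.50764128 0.19566726 0.24161501] [-0.12946174  0.01589733 -0.64071437] 0.0725917252127839
```

View pics/cmp4.png

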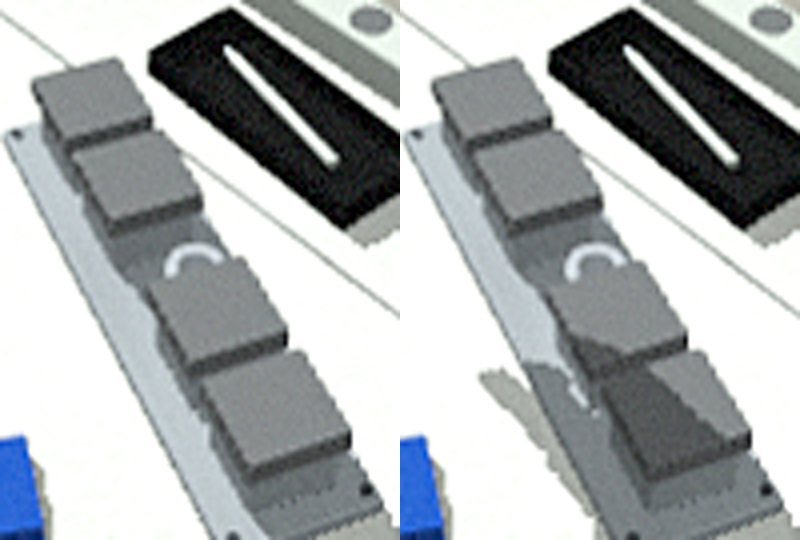

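View pics/t4.png

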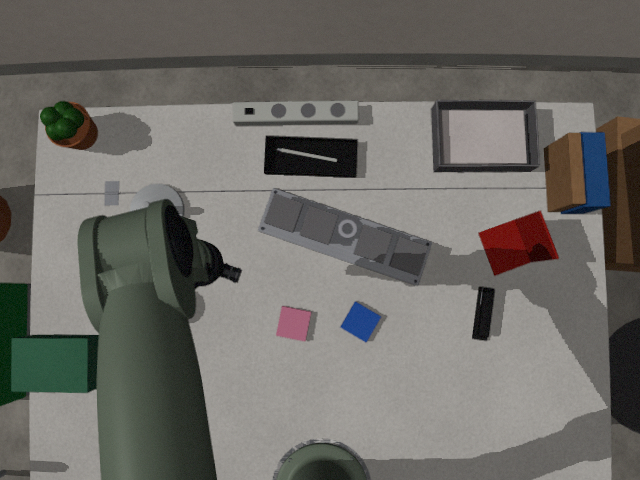

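The cap tops look level and in place, and cap b is slightly lower, at about (620,315) in the right-hand crop. The tape, tray and look-alikes haven't moved, and the arm is clear. I'll hand in.

```bash
python3 -c "
from workcell import ctrl
print(ctrl.hand_in())"
```

```text
the job is handed in; nothing more can be done
None
```

Cap b was the loose one. It is now fully down on its seat and no longer rocks; I handed the job in after about 15 s, and no verdict came back.

- **Finding it:** I pressed each cap about 24 mm off-centre. Cap d held firm at about 12 N and cap c at about 13 N. Cap b's side sank 2 mm with almost no force and the cap visibly tilted; let go, it tipped back level. I didn't press cap a, because b was already found.
- **Seating it:** I pressed the middle of b at about 4 mm/s. It slid down 3.6 mm at about 8.5 N and stopped hard, and I took the force up to 24 N. The slide started slightly below the 10 N expected.
- **Last checks:** Pressed off-centre again, b did not give at its new height, with 15.6 N on the near side. On the far side I only reached about 5 N, still well above the under-1 N that rocks a loose cap. The final pictures show all caps level and in place. The tape, tray, bookend, stapler and both look-alikes are where they were.
- **Not confirmed by picture:** The arm was covering the mug and part of the lamp in the last top view, so I didn't see them at the end. I passed above them with clearance and felt no contact.
- **Refused call:** The first move call was rejected whole, so nothing moved. I repeated it with every field filled in.

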